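Free the seized stopper and raise the pencil rack

TASK

Dried paint has seized the canister's green stopper: work it out by twisting it back and forth while pulling gently, and stand it upright in the white tray. Then catch the brass loop down in the canister with the hook tool and gently draw the pencil rack fully up. Leave it up, hang the hook back near the middle of its rest, let the canister never be dragged up out of its sprung foot, and leave everything else alone.

Things in the scene. Friction and masses are not known exactly. Their poses are not given: they have to be found in the camera images.
- stopper_wing (a point): centre of the upright flat wing (grip) of the green stopper in the canister: 46 mm along its own x, 14 mm thick along y, 38 mm tall, this point halfway up; grasp across the 14 mm. Below it a round flange, 54 mm wide and 8 mm thick (top 19 mm below this point), sits on the canister's rim. 0.12 kg; z axis up; the paint-seized stem is told under stopper_foot
- canister_mouth (a point): centre of the canister's rim, 142 mm above the desk. Upright aluminium tube, 58 mm outside, 46 mm bore; four black jaws stand 3 mm into the bore (5.5 mm when the stopper is out) 4 to 16 mm below the rim, at 45, 135, 225, 315 degrees from x. Steel foot 110 mm square, fixed to the desk. This point's x and y are the canister's own
- canister (a joint): how far the canister has been pulled up out of its sprung foot, in m: 0 seated; its weight and springs resist with about 12 N plus 2 N for each mm, so a 24 N pull raises it 6 mm
- rack_loop (a point): middle of the top bar of the brass wire loop (4 mm wire) on the pencil rack in the canister: an upright arch, bar 28 mm long along the canister's y, legs 60 mm tall at its ends, open beneath, 8 mm from the canister's axis towards its +x. With the rack down the bar is 47 mm below the rim
- rack (a joint): height of the pencil rack in the canister, m: 0 down, 0.085 fully up. Moves only straight up and down, takes about 5 N to raise, stays where it is left. Two pencil stubs 8 mm thick stand on it, 6 mm from the canister's axis towards -x and 15 mm to either side (y), tops 4 and 2 mm below the loop's bar
- hook_grip (a point): centre of the hook tool's red handle block: 46 mm along its own y, 16 mm thick along x (grasp across this), 42 mm tall, this point halfway up. Under it a brown collar 30 x 46 mm, 8 mm thick, underside 28 mm below this point. A 5 mm steel rod hangs on the axis to 120 mm below this point, then turns to the hook's own +x. 0.09 kg
- hook_tip (a point): outer corner of the hook's foot: centre line of the rod, 13 mm from the hook's axis towards the hook's own +x and 120 mm below hook_grip. From here the rod turns up 6 mm (its round end 9 mm above this point)
- rest_top (a point): centre of the top of the hook's wooden rest, 108 mm above the desk: two parallel upright rails, 90 mm long along x, each 12 mm thick, top edges level, with a 16 mm gap between them. The hook's collar rests across both rails and its rod hangs in the gap, foot pointing along the gap (+x at the start). Base plate 110 x 90 mm
- tray_in (a point): centre of the inner floor of the shallow white square tray, 117 x 117 mm inside, walls 22 mm tall and 4 mm thick, fixed; x and y along its sides
- cup: bystander, to be left alone: clear plastic water cup, 76 mm wide, 100 mm tall; origin at the centre of its underside
- medium: bystander, to be left alone: tall amber bottle with black cap, 56 mm wide, 165 mm tall; origin at the centre of its underside
- sharpener: bystander, to be left alone: grey and black desk sharpener, 45 x 36 x 52 mm; origin at the centre of its underside
- pencil_case: bystander, to be left alone: dark pencil case, 200 x 90 x 42 mm; origin at the centre of its underside
- pigment: bystander, to be left alone: green-sided jar with white lid, 60 mm wide, 75 mm tall; origin at the centre of its underside
- pigment2: bystander, to be left alone: yellow-sided jar with white lid, 60 mm wide, 75 mm tall; origin at the centre of its underside
- brush: bystander, to be left alone: paint brush lying on the desk; origin at the middle of its underside
- stopper_foot (a point): centre of the flat underside (32 mm wide) of the stopper's round stem, 40 mm wide and 28 mm long, 55 mm below stopper_wing. The stem is seized in the neck: a straight pull under about 33 N only lifts the canister; while turned either way (up to 1 N m) it also slides up at 10 to 15 N if raised about 5 to 6 mm per radian turned. Free after 22 mm
Things that resemble listed ones, but are neither listed nor needed, are in the scene too. Of the things that look like the part that bears hook_grip, the larger one is meant.

How it is judged:
By the outcome, as a careful person would: the job done as asked, in the order asked, and still so for the second after the job is handed in, with the robot touching nothing.
It also fails if it takes over 72 s, if anything falls off the work surface, if the arm or the gripper's body presses on something with over 40 N, if the wrist force passes 120 N, or if a joint passes its speed limit or range.

ROBOT

A 7-joint arm with a two-finger parallel gripper is mounted at the origin on the work surface. World frame = base frame: x ahead of the robot, y to its left, z up, the work surface at z = 0. Lengths are in mm, angles in rad, forces in N, time in s.
With the tool pointing down it reaches from about 350 to 900 mm from the base axis. Payload 19.9 kg.
Tool frame: the origin (TCP) lies midway between the tips of the shut fingers; the grasp point (between the pads) lies 19 mm behind it; z points along the fingers, y is the line along which they close (so a half turn about z gives the same grasp; the last joint's range is limited). The gripper opens to 94 mm and grips with 3 to 60 N. Pads are 16 mm wide; open, the fingers measure 119 mm over their backs; the gripper's body (75 mm by 177 mm) begins 78 mm behind the grasp point.
Start: joints at [-1.29, 0.417, -0.01, 1.614, 0.005, 1.111, -0.053], TCP at [197.661, 592.897, 181.925] pointing down, gripper open.
Joint ranges: [-2.81, 2.81], [-0.39, 2.02], [-1.27, 1.25], [0.06, 2.57], [-1.19, 4.33], [0.19, 2], [-2.82, 2.82]. Speed limits (rad/s): [1.89, 1.89, 2.39, 2.39, 3.01, 3.01, 3.01].

INTERFACE

Orientations are given as a unit quaternion [x, y, z, w].
In Python, from plant import r gives the robot as it stands.
- The arm moves only by the shell command python3 -m creep 'ROWS' [FORCE]. ROWS is text: rows parted by semicolons, each of 7 numbers parted by spaces: the shift along the tool's x, y, z each as a share of 500 mm, from -1 to 1, then the turn, a rotation vector about the tool's x, y, z each as a share of 90 degrees, from -1 to 1, then the closure, from 0 (fully open) to 1 (shut). A call has exactly 5 rows; each row is the pose to reach, as a shift and turn from the pose commanded when the call began, along the tool's axes at that moment; what a row does not reach only later rows make up. A row lasts 1/10 s, in which the tool goes at most 50 mm and 8.59 degrees, less where a joint would pass 70% of its speed; a pose out of reach is approached as far as the arm can. A call with a number of a shift or a turn outside -1 to 1 is refused whole. A call with a gripper value outside its range is refused whole. The fingers move at their own pace and stop on an object; FORCE is the grip in N (left out, the last holds). Time passes only in rows, so rows that repeat a pose let the fingers close, or fill a call up. It gives the time, the measured TCP pose, the force, the opening and the grip force at its end, in the units of the state.
- r.sense(): the state, without advancing time (a new reading comes with each control period).
- r.get_image(name): name is "scene" or "side" or "wrist"; returns a dict with "pixels" (400x640x3 uint8, blue, green, red), "depth" (400x640 float32, mm along the optical axis (not along the pixel's ray), 0 where there is no reading), "fx", "fy", "cx", "cy" (pixels), "world_from_camera" (4x4, takes a point from camera to world coordinates). Camera axes: x right, y up, looking along -z (the intrinsics and any distortion apply to the point x, -y, -z); pixel columns grow to the right and rows downward; lengths in mm; the calibration is good to about 2 mm. A picture is of the moment at which its call begins.
- r.sign_off(): hands the job in; it is judged then, once.
Trained networks look in a picture, given as the dict that the camera call returned (one of the last four; its "shot" number tells which), for a name from the list of things; names that differ only in an ending like _2 or _b are one class to them, and where a whole thing is asked for, a point or a joint stands for the part that bears it (a point fixed in the world has none). Each returns a list of dicts, best first, with "score" (0 to 1); they miss things now and then, are a little off and sometimes report something else, mostly with a low value. They report only what shows in the picture. A call takes as long as a camera call. They do not tell look-alikes from the thing itself.
- r.find_in(picture, thing): "centre" ([column, row] in pixels, amid what is visible of it).
- r.silhouettes(picture, thing): "mask" (400x640 bool, what is visible of it) and "centre" ([column, row] in pixels, amid what is visible of it).
- r.pinpoint(picture, thing): "centre" ([column, row] in pixels: a listed point, or the origin of a listed thing).
The state is a dict: "clock": time; "q": joint angles; "joint_velocities": joint speeds; "joint_efforts": joint torques, N m; "eef_pos": TCP position; "tcp_rot": TCP orientation; "force": force on the tool from outside, world axes, zero at the start; "moment": the same for the moment, N m; "finger_gap": opening from 0.0 (shut) to 1.0 (fully open); "finger_force": force on a finger pad.
Only numpy, scipy, OpenCV 4.12 (cv2) and the standard library are available. Lean on these libraries where they do the work, as an engineer would, in place of code of your own. Each camera call takes 0.05 s, during which the arm holds its last target. There are 200 camera calls.

## Working session

There is one attempt and no reset: what is moved stays moved. The work goes in short steps, Python scripts to look and compute and a shell command to move; the robot and the scene stay as the last step left them, time stands still between calls to the robot, and variables do not carry over. Pictures are saved under pics/ and viewed, at most 10 in all, crops included, and the job is handed in when it is done.

```bash
mkdir -p pics; ls
cat > h.py <<'E'
import numpy as np, cv2
from plant import r
def world(p,uv,depth=None,z=None):
    u,v=uv
    M=np.array(p["world_from_camera"])
    d=np.array([(u-p["cx"])/p["fx"],-(v-p["cy"])/p["fy"],-1.0])
    if z is not None:
        a=M[:3,:3]@d; return M[:3,3]+a*(z-M[2,3])/a[2]
    if depth is None:
        D=p["depth"]; w=D[max(0,int(v)-2):int(v)+3,max(0,int(u)-2):int(u)+3]; w=w[w>0]
        depth=np.median(w) if len(w) else np.nan
    return M[:3,:3]@(d*depth)+M[:3,3]
def save(p,n): cv2.imwrite("pics/"+n,p["pixels"])
def pix(p,X):
    M=np.linalg.inv(np.array(p["world_from_camera"])); c=M[:3,:3]@np.array(X)+M[:3,3]
    return p["cx"]+p["fx"]*c[0]/-c[2], p["cy"]-p["fy"]*c[1]/-c[2]
E
python3 - <<'E'
from h import *
np.set_printoptions(precision=0,suppress=True)
s=r.sense(); print(s["eef_pos"],s["tcp_rot"],s["finger_gap"])
Z=dict(canister_mouth=142,rest_top=108,cup=0,medium=0,sharpener=0,pencil_case=0,pigment=0,pigment2=0,brush=0)
ims=[]
for n in("scene","side"):
    p=r.get_image(n); ims.append(p["pixels"]); print(n,[k for k in p], np.array(p["world_from_camera"])[:3,3])
    for t in ["stopper_wing","canister_mouth","hook_grip","hook_tip","rest_top","tray_in","cup","medium","sharpener","pencil_case","pigment","pigment2","brush"]:
        for o in r.pinpoint(p,t)[:3]:
            print(t,round(o["score"],2),np.array(o["centre"]),world(p,o["centre"]),world(p,o["centre"],z=Z[t]) if t in Z else "")
    save(p,n+"0.png")
E
```

```text
pics
[198. 593. 181.] [ 0.  1. -0. -0.] 0.9991569834281102
scene ['pixels', 'depth', 'fx', 'fy', 'cx', 'cy', 'world_from_camera', 'shot'] [1214.  454. 1158.]
canister_mouth 0.79 [330. 204.] [589.  54. 151.] [583.  50. 142.]
hook_grip 0.74 [416. 196.] [341. 188.  12.] 
hook_grip 0.67 [438. 232.] [473. 307.  96.] 
hook_grip 0.65 [444. 222.] [470. 312. 137.] 
hook_tip 0.44 [445. 185.] [248. 236.   0.] 
hook_tip 0.16 [193. 197.] [ 714. -321.   41.] 
rest_top 0.65 [347. 175.] [396. -12.  26.] [455.  22. 108.]
rest_top 0.58 [441. 231.] [479. 314. 110.] [478. 314. 108.]
tray_in 0.66 [240. 152.] [ 484. -346.    2.] 
cup 0.71 [346. 173.] [398. -15.  35.] [373. -29.   0.]
medium 0.67 [380. 241.] [547. 185.  39.] [524. 176.   0.]
medium 0.3 [274. 185.] [ 545. -165.   29.] [ 528. -180.    0.]
sharpener 0.54 [276. 183.] [ 543. -161.   38.] [ 520. -182.    0.]
pencil_case 0.95 [192. 199.] [ 720. -319.   40.] [ 702. -347.    0.]
pigment 0.69 [419. 316.] [683. 368.  54.] [657. 364.   0.]
pigment 0.57 [379. 324.] [754. 300.  56.] [731. 292.   0.]
pigment2 0.69 [419. 316.] [683. 368.  54.] [657. 364. 
[... 609 characters left out ...]
 [362. -31.   0.]
medium 0.93 [322. 283.] [514. 199.  49.] [520. 170.   0.]
sharpener 0.83 [342. 191.] [ 527. -148.   26.] [ 530. -173.    0.]
pencil_case 0.68 [305. 149.] [ 683. -305.   40.] [ 695. -350.    0.]
pencil_case 0.64 [322. 285.] [513. 199.  39.] [518. 176.   0.]
pigment 0.82 [229. 311.] [715. 322.  48.] [732. 301.   0.]
pigment 0.74 [249. 335.] [642. 378.  71.] [662. 349.  -0.]
pigment 0.54 [367. 156.] [ 474. -357.    3.] [ 474. -360.    0.]
pigment2 0.82 [229. 311.] [715. 322.  48.] [732. 301.   0.]
pigment2 0.74 [249. 335.] [642. 378.  71.] [662. 349.  -0.]
pigment2 0.54 [367. 156.] [ 474. -357.    3.] [ 474. -360.    0.]
brush 0.69 [249. 210.] [786. -14.  20.] [794. -30.   0.]
```

Run:
```python
import cv2,numpy as np
a=cv2.imread("pics/scene0.png");b=cv2.imread("pics/side0.png")
cv2.imwrite("pics/a.png",cv2.resize(a[130:350,150:490],(800,518),interpolation=cv2.INTER_CUBIC))
cv2.imwrite("pics/b.png",np.hstack([cv2.resize(b[170:250,250:370],(400,267),interpolation=cv2.INTER_CUBIC),cv2.resize(b[270:350,310:430],(400,267),interpolation=cv2.INTER_CUBIC)]))
```

```text
(no output)
```

View pics/a.png

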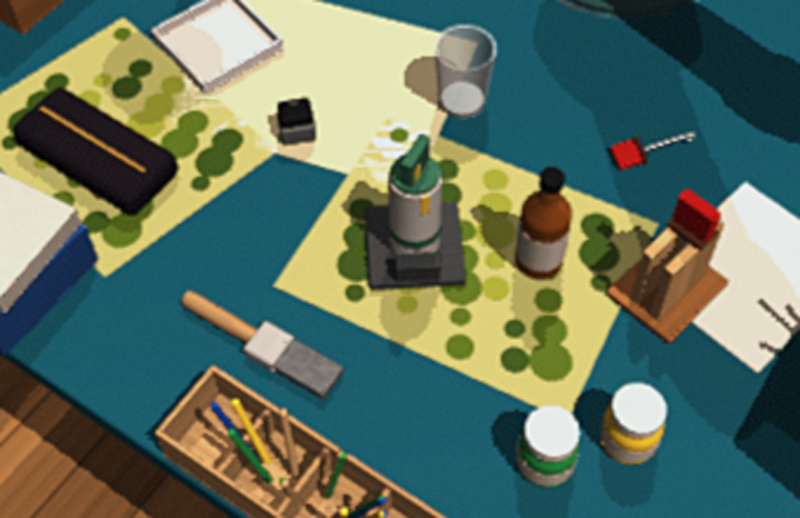

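View pics/b.png

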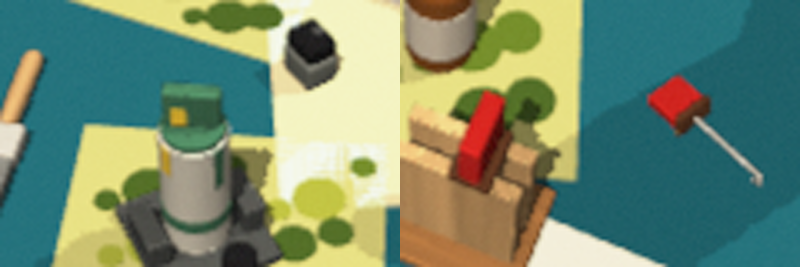

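The two hook-like things in the scene image are the large red block at (444,222), with its collar on the wooden rails, and a smaller one lying on the desk at (416,196). The one on the rest is larger and hangs in the rest as described, so it's the one meant. The enlarged crop confirms this. The stopper wing is at (330,197).

I'll go up over the rest first, then the canister.

```bash
R='-0.277 -0.281 -0.17 0 0 0 0'
python3 -m creep '-0.1 -0.05 -0.1 0 0 0 0;-0.14 -0.14 -0.15 0 0 0 0;-0.277 -0.281 -0.17 0 0 0 0;-0.277 -0.281 -0.17 0 0 0 0;-0.277 -0.281 -0.17 0 0 0 0'
python3 -m creep '-0.277 -0.281 -0.17 0 0 0 0;-0.277 -0.281 -0.17 0 0 0 0;-0.277 -0.281 -0.17 0 0 0 0;-0.277 -0.281 -0.17 0 0 0 0;-0.277 -0.281 -0.17 0 0 0 0'
cat > look.py <<'E'
import sys
from h import *
np.set_printoptions(precision=1,suppress=True)
p=r.get_image("wrist"); s=r.sense(); print(s["clock"],np.array(s["eef_pos"]),np.array(s["tcp_rot"]),s["force"]); M=np.array(p["world_from_camera"]);print(M[:3],p["fx"])
save(p,sys.argv[1]); np.savez("last_"+sys.argv[1]+".npz",depth=p["depth"],M=M,k=[p["fx"],p["fy"],p["cx"],p["cy"]],pixels=p["pixels"])
for t in sys.argv[2:]:
    for o in r.pinpoint(p,t)[:2]: print(t,round(o["score"],2),np.array(o["centre"]),world(p,o["centre"]))
E
python3 look.py w1.png hook_grip rest_top
```

```text
clock: 1.9
eef_pos: [286.6, 412.6, 268.2]
tcp_rot: [0.162, 0.987, 0.001, 0.0]
force: [0.3, 1.4, 0.3]
finger_gap: 1.002
finger_force: 0.0
clock: 2.4
eef_pos: [373.8, 235.1, 354.2]
tcp_rot: [0.163, 0.987, 0.001, 0.001]
force: [-0.4, -0.1, 0.2]
finger_gap: 1.001
finger_force: 0.0
2.45 [373.8 235.3 354.2] [0.2 1.  0.  0. ] [ 1.1 -2.1  1.3]
[[  0.3  -0.9  -0.2 303.9]
 [  0.9   0.3   0.1 258.1]
 [  0.   -0.3   1.  556.1]] 295.7510088529343
hook_grip 0.97 [388.2 213.2] [457.2 311.  136.4]
hook_grip 0.74 [291.9 150.7] [331.3 193.   15.8]
rest_top 0.96 [390.1 219.7] [459.9 308.4 156.9]
```

```bash
cat > cloud.py <<'E'
from h import *
def load(f):
    d=np.load("last_"+f+".npz"); fx,fy,cx,cy=d["k"]; D=d["depth"]; v,u=np.mgrid[:400,:640]
    c=np.stack([(u-cx)/fx*D,-(v-cy)/fy*D,-D],-1); W=c@d["M"][:3,:3].T+d["M"][:3,3]; W[D<=0]=np.nan
    return W,d["pixels"]
def rect(W,c,rad,z0,z1,mask=None):
    m=(np.hypot(W[...,0]-c[0],W[...,1]-c[1])<rad)&(W[...,2]>z0)&(W[...,2]<z1)
    if mask is not None: m&=mask
    P=W[m][:,:2].astype(np.float32); (cx,cy),(w,h),a=cv2.minAreaRect(P)
    if w<h: w,h,a=h,w,a+90
    return len(P),np.round([cx,cy,w,h,(a+90)%180-90],1)
def red(px):
    b,g,rr=[px[...,i].astype(int) for i in range(3)]; return (rr>110)&(g<70)&(b<70)
E
cat > go.py <<'E'
# python3 go.py X Y Z [yaw_deg of tool x axis in world]: prints row numbers for target TCP
import sys
from h import *
from scipy.spatial.transform import Rotation as Ro
s=r.sense(); R=Ro.from_quat(s["tcp_rot"]); t=np.array(list(map(float,sys.argv[1:4])))-s["eef_pos"]
x=R.as_matrix()[:,0]; print("yaw",np.degrees(np.arctan2(x[1],x[0])).round(2),"tilt",np.degrees(np.arccos(-R.as_matrix()[2,2])).round(2),"clock",s["clock"])
print("shift",(R.inv().apply(t)/500).round(4),"dist",np.linalg.norm(t).round(1))
if len(sys.argv)>4:
    a=np.radians(float(sys.argv[4])); T=Ro.from_matrix(np.array([[np.cos(a),np.sin(a),0],[np.sin(a),-np.cos(a),0],[0,0,-1]]))
    print("turn",((R.inv()*T).as_rotvec()/(np.pi/2)).round(4))
E
python3 - <<'E'
from cloud import *
W,px=load("w1.png")
print(rect(W,(470,312),60,140,170,red(px)),rect(W,(470,312),70,100,113))
print(rect(W,(470,312),90,2,14))
cv2.imwrite("pics/w1b.png",px[60:360,240:560])
E
python3 go.py 540 20 370
```

```text
(340, array([464.4, 310.8,  45.1,  16. ,  80.3])) (461, array([476.1, 307.1,  90.3,  42.7, -11.6]))
(1347, array([458.9, 306. , 175.5, 145.8, -67.5]))
yaw 161.51 tilt 0.04 clock 2.55
shift [-0.4583 -0.3083 -0.036 ] dist 276.8
```

View pics/w1b.png

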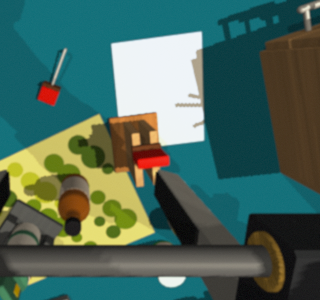

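The wrist view shows the red handle at (152,158) in the crop, standing across the two rails with its rod in the gap. The rest is yawed about -11° and the hook about -10°. Next I'll look at the canister.

```bash
python3 -m creep '-0.4 -0.24 -0.036 0 0 0 0;-0.4 -0.24 -0.036 0 0 0 0;-0.4 -0.24 -0.036 0 0 0 0;-0.4 -0.24 -0.036 0 0 0 0;-0.4 -0.24 -0.036 0 0 0 0'
python3 look.py w2.png stopper_wing canister_mouth tray_in
python3 - <<'E'
from cloud import *
W,px=load("w2.png")
print("wing",rect(W,(586,50),45,180,196)); print("flange",rect(W,(586,50),45,144,153))
print("wing",rect(W,(586,50),45,165,196))
print("foot",rect(W,(582,48),95,5,26))
cv2.imwrite("pics/w2b.png",cv2.resize(px[60:360,150:550],(800,600)))
E
```

```text
clock: 3.05
eef_pos: [524.6, 60.9, 369.2]
tcp_rot: [0.16, 0.987, -0.001, -0.0]
force: [-0.5, 1.2, 0.3]
finger_gap: 0.998
finger_force: 0.0
3.1 [526.4  57.3 369.1] [ 0.2  1.  -0.  -0. ] [-2.1 -4.5 -2.7]
[[  0.3  -0.9  -0.2 455.2]
 [  0.9   0.3   0.1  84. ]
 [ -0.   -0.3   1.  571.2]] 295.7510088529343
stopper_wing 0.9 [320.2 226.2] [582.1  38.7 187.5]
canister_mouth 0.58 [322.3 224.5] [580.7  42.2 187.6]
tray_in 0.74 [117.8 204.8] [ 473.  -350.7    4.3]
wing (341, array([589.2,  40.9,  45.8,  14.4,   6.6]))
flange (583, array([587.7,  41. ,  53.1,  49.9,  84.3]))
wing (405, array([589.2,  41.3,  45.8,  15.1,   6.6]))
foot (1353, array([589.7,  40.7, 110.1, 109.9, -52.3]))
```

View pics/w2b.png

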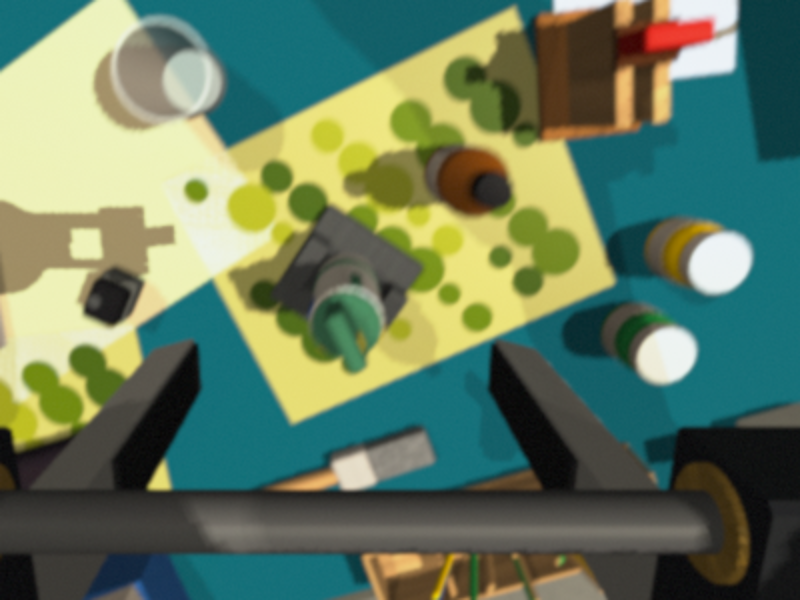

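```bash
python3 go.py 589.3 41 250 186.6; python3 -c "
from h import *
print(np.round(r.sense()['q'],2))"
```

```text
yaw 161.62 tilt 0.11 clock 3.25
shift [-1.398e-01  1.000e-04  2.373e-01] dist 137.7
turn [-0.0006 -0.0011 -0.2775]
[-0.63  0.13  0.51  1.59 -0.06  1.44  1.13]
```

```bash
python3 -m creep '-0.07 0 0.1 0 0 -0.09 0;-0.14 0 0.18 0 0 -0.18 0;-0.14 0 0.237 0 0 -0.277 0;-0.14 0 0.237 0 0 -0.277 0;-0.14 0 0.237 0 0 -0.277 0'
python3 look.py w3.png stopper_wing
python3 go.py 589.3 41 157 186.6
python3 - <<'E'
from cloud import *
W,px=load("w3.png")
print("wing",rect(W,(589,41),45,178,196)); print("fl",rect(W,(589,41),45,144,153)) 
print(np.round(r.sense()['q'],2))
E
```

```text
clock: 3.75
eef_pos: [589.1, 41.1, 252.1]
tcp_rot: [-0.055, 0.998, 0.0, -0.0]
force: [-1.0, -0.9, 1.6]
finger_gap: 1.003
finger_force: 0.0
3.8 [589.7  40.9 253.4] [-0.1  1.   0.   0. ] [-1.7 -0.4  1.4]
[[ -0.1  -1.   -0.3 516.5]
 [  1.   -0.1  -0.   32.3]
 [ -0.   -0.3   1.  454.2]] 295.7510088529343
yaw -173.65 tilt 0.16 clock 3.85
shift [0.0018 0.0004 0.1937] dist 96.8
turn [ 0.0005  0.0017 -0.0028]
wing (708, array([589.1,  41.5,  45.3,  13.5,   6. ]))
fl (1285, array([588.9,  40.8,  52.5,  51.8, -83.4]))
[-0.5   0.32  0.48  1.63 -0.16  1.23  1.7 ]
```

```bash
python3 -m creep '0.001 0 0.09 0 0 0 0;0.001 0 0.15 0 0 -0.003 0;0.001 0 0.192 0 0 -0.003 0;0.001 0 0.192 0 0 -0.003 0;0.001 0 0.192 0 0 -0.003 0'
python3 go.py 589.3 41 157 186.6
python3 -m creep '0 0 0 0 0 0 1;0 0 0 0 0 0 1;0 0 0 0 0 0 1;0 0 0 0 0 0 1;0 0 0 0 0 0 1' 60
python3 go.py 589.3 41 157 186.6
```

```text
clock: 4.35
eef_pos: [590.0, 40.0, 157.6]
tcp_rot: [-0.059, 0.998, 0.0, 0.001]
force: [0.4, -0.1, -0.5]
finger_gap: 0.996
finger_force: 0.0
yaw -173.29 tilt 0.13 clock 4.35
shift [0.0011 0.0021 0.0013] dist 1.3
turn [0.0002 0.0014 0.0012]
clock: 4.85
eef_pos: [589.3, 39.4, 155.6]
tcp_rot: [-0.059, 0.998, -0.0, 0.0]
force: [-0.5, 0.3, 0.4]
finger_gap: 0.608
finger_force: 0.0
yaw -173.25 tilt 0.01 clock 4.85
shift [-0.0003  0.0032 -0.0027] dist 2.1
turn [-0.      0.0001  0.0017]
```

```bash
python3 -m creep '0 0.001 0 0 0 0 1;0 0.001 0 0 0 0 1;0 0.001 0 0 0 0 1;0 0.001 0 0 0 0 1;0 0.001 0 0 0 0 1' 60
python3 -m creep '0 0 0 0 0 0 1;0 0 0 0 0 0 1;0 0 0 0 0 0 1;0 0 0 0 0 0 1;0 0 0 0 0 0 1' 60
```

```text
clock: 5.35
eef_pos: [589.2, 40.3, 155.5]
tcp_rot: [-0.059, 0.998, 0.0, -0.0]
force: [-3.0, 16.3, 4.5]
finger_gap: 0.186
finger_force: 8.6
clock: 5.85
eef_pos: [589.0, 42.0, 155.6]
tcp_rot: [-0.06, 0.998, 0.001, -0.0]
force: [-2.2, 8.8, 2.0]
finger_gap: 0.14
finger_force: 60.0
```

```bash
python3 -m creep '0 0.001 -0.0014 0 0 0.088 1;0 0.001 -0.0028 0 0 0.176 1;0 0.001 -0.0042 0 0 0.264 1;0 0.001 -0.0056 0 0 0.352 1;0 0.001 -0.007 0 0 0.44 1'
python3 -c "
from h import *
s=r.sense();print(s['force'],s['moment'])"
```

```text
clock: 6.35
eef_pos: [588.5, 41.1, 158.1]
tcp_rot: [0.285, 0.959, -0.0, -0.001]
force: [1.4, 2.3, -11.8]
finger_gap: 0.139
finger_force: 61.2
[  1.35121863   2.27562729 -11.83474011] [ 0.59326846 -0.43988752  0.73721306]
```

```bash
python3 -m creep '0 0 -0.0014 0 0 -0.088 1;0 0 -0.0028 0 0 -0.176 1;0 0 -0.0042 0 0 -0.264 1;0 0 -0.0056 0 0 -0.352 1;0 0 -0.007 0 0 -0.44 1'
python3 -m creep '0 0 -0.0014 0 0 0.088 1;0 0 -0.0028 0 0 0.176 1;0 0 -0.0042 0 0 0.264 1;0 0 -0.0056 0 0 0.352 1;0 0 -0.007 0 0 0.44 1'
python3 - <<'E'
from h import *
s=r.sense();print(s['force'],s['moment'])
p=r.get_image("side"); save(p,"s1.png"); cv2.imwrite("pics/s1b.png",cv2.resize(p["pixels"][150:290,240:400],(640,560),interpolation=cv2.INTER_CUBIC))
E
```

```text
clock: 6.85
eef_pos: [588.2, 41.1, 161.3]
tcp_rot: [-0.062, 0.998, 0.0, -0.001]
force: [0.6, 2.6, -12.4]
finger_gap: 0.144
finger_force: 61.2
clock: 7.35
eef_pos: [588.4, 41.0, 164.9]
tcp_rot: [0.285, 0.959, -0.0, -0.001]
force: [1.7, 2.3, -13.4]
finger_gap: 0.138
finger_force: 61.1
[  1.74809613   2.25649339 -13.3881323 ] [ 0.53881969 -0.35809853  0.6767701 ]
```

View pics/s1b.png

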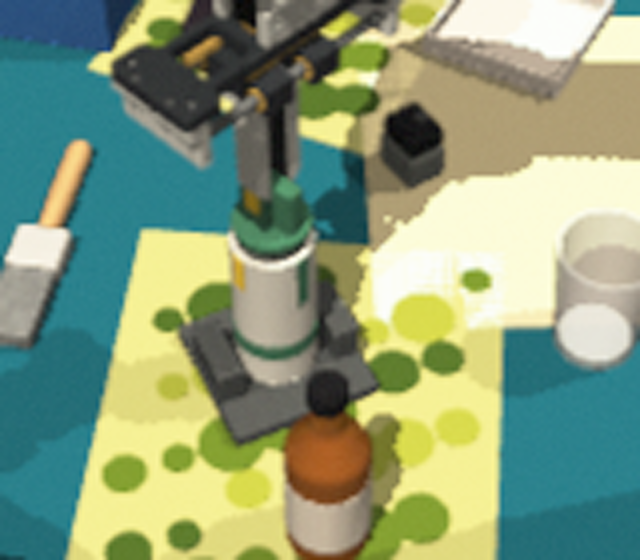

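The stopper is rising: the flange stands off the rim at about (275,225), the canister is seated, and the force is about 13 N. I'll keep twisting.

```bash
python3 -m creep '0 0 -0.0014 0 0 -0.088 1;0 0 -0.0028 0 0 -0.176 1;0 0 -0.0042 0 0 -0.264 1;0 0 -0.0056 0 0 -0.352 1;0 0 -0.007 0 0 -0.44 1'
python3 -m creep '0 0 -0.0014 0 0 0.088 1;0 0 -0.0028 0 0 0.176 1;0 0 -0.0042 0 0 0.264 1;0 0 -0.0056 0 0 0.352 1;0 0 -0.007 0 0 0.44 1'
python3 -m creep '0 0 -0.0014 0 0 -0.088 1;0 0 -0.0028 0 0 -0.176 1;0 0 -0.0042 0 0 -0.264 1;0 0 -0.0056 0 0 -0.352 1;0 0 -0.007 0 0 -0.44 1'
python3 -c "
from h import *
s=r.sense();print(s['force'],s['moment'])"
```

```text
clock: 7.9
eef_pos: [588.4, 40.9, 168.7]
tcp_rot: [-0.063, 0.998, 0.0, -0.001]
force: [-0.7, 3.0, -11.9]
finger_gap: 0.141
finger_force: 60.7
clock: 8.4
eef_pos: [588.7, 40.9, 172.4]
tcp_rot: [0.284, 0.959, -0.0, -0.001]
force: [0.4, 1.9, -8.1]
finger_gap: 0.139
finger_force: 60.5
clock: 8.9
eef_pos: [589.1, 41.1, 176.7]
tcp_rot: [-0.064, 0.998, 0.0, 0.0]
force: [-0.4, 2.8, -0.8]
finger_gap: 0.14
finger_force: 60.1
[-0.42953338  2.7546087  -0.83804389] [ 0.92501004  0.36833775 -0.01294142]
```

```bash
python3 -m creep '0 0 -0.0014 0 0 0.088 1;0 0 -0.0028 0 0 0.176 1;0 0 -0.0042 0 0 0.264 1;0 0 -0.0056 0 0 0.352 1;0 0 -0.007 0 0 0.44 1'
python3 -m creep '0 0 -0.01 0 0 0 1;0 0 -0.03 0 0 0 1;0 0 -0.07 0 0 0 1;0 0 -0.13 0 0 0 1;0 0 -0.2 0 0 0 1'
python3 look.py w4.png tray_in
python3 go.py 475 -352 280 155
```

```text
clock: 9.4
eef_pos: [589.2, 40.3, 180.1]
tcp_rot: [0.284, 0.959, -0.0, 0.0]
force: [0.4, 0.1, -1.3]
finger_gap: 0.138
finger_force: 60.0
clock: 9.9
eef_pos: [588.7, 40.1, 281.4]
tcp_rot: [0.28, 0.96, -0.0, -0.0]
force: [-0.2, 0.4, -1.4]
finger_gap: 0.141
finger_force: 60.0
9.95 [590.9  39.9 287.6] [0.3 1.  0.  0. ] [0.4 0.9 4.7]
[[  0.5  -0.8  -0.2 527.2]
 [  0.8   0.5   0.1  79.8]
 [ -0.   -0.3   1.  483.5]] 295.7510088529343
tray_in 0.82 [ 94.7 232.4] [ 467.6 -347.5    4.1]
yaw 147.41 tilt 0.39 clock 10.0
shift [-0.2267 -0.7855  0.0078] dist 408.8
turn [ 0.0027  0.0034 -0.0843]
```

```bash
python3 -m creep '-0.02 -0.06 0 0 0 0 1;-0.05 -0.15 0 0 0 0 1;-0.08 -0.25 0 0 0 0 1;-0.11 -0.34 0 0 0 0 1;-0.13 -0.43 0 0 0 0 1'
python3 -m creep '-0.02 -0.09 0 0 0 0 1;-0.05 -0.17 0 0 0 0 1;-0.08 -0.25 0 0 0 0 1;-0.1 -0.32 0 0 0 0 1;-0.1 -0.355 0 0 0 0 1'
python3 look.py w5.png tray_in
python3 go.py 472 -350 150 155
python3 - <<'E'
from cloud import *
W,px=load("w5.png")
print(rect(W,(472,-350),95,17,30))
cv2.imwrite("pics/w5b.png",px[::2,::2])
E
```

```text
clock: 10.5
eef_pos: [526.3, -177.7, 280.3]
tcp_rot: [0.281, 0.96, -0.0, 0.0]
force: [1.7, -0.0, -1.1]
finger_gap: 0.14
finger_force: 60.0
clock: 11.0
eef_pos: [471.1, -355.1, 280.1]
tcp_rot: [0.282, 0.959, -0.001, -0.0]
force: [-0.7, -0.4, -2.2]
finger_gap: 0.14
finger_force: 60.0
11.05 [ 469.5 -356.4  280.2] [ 0.3  1.  -0.  -0. ] [-2.6 -3.2 -2. ]
[[   0.5   -0.8   -0.2  409.8]
 [   0.8    0.5    0.1 -315. ]
 [  -0.    -0.3    1.   482.1]] 295.7510088529343
tray_in 0.63 [324.4 171.8] [ 474.4 -352.8    3.8]
yaw 147.12 tilt 0.06 clock 11.1
shift [0.0028 0.009  0.2604] dist 130.3
turn [-0.0006 -0.     -0.0875]
(667, array([ 468.8, -352.8,  125.1,  124.7,   73.3]))
```

```bash
python3 -m creep '0.001 0.004 0.08 0 0 0 1;0.001 0.004 0.17 0 0 0 1;0.001 0.006 0.26 0 0 0 1;0.001 0.006 0.35 0 0 0 1;0.001 0.006 0.42 0 0 0 1'
python3 -m creep '0 0 0.015 0 0 0 1;0 0 0.028 0 0 0 1;0 0 0.036 0 0 0 1;0 0 0.041 0 0 0 1;0 0 0.041 0 0 0 1' 20
python3 go.py 469 -353 47
```

```text
clock: 11.6
eef_pos: [474.2, -347.3, 67.6]
tcp_rot: [0.281, 0.96, 0.0, -0.001]
force: [0.7, -0.3, -1.2]
finger_gap: 0.137
finger_force: 60.0
clock: 12.1
eef_pos: [474.7, -349.1, 50.3]
tcp_rot: [0.282, 0.959, -0.0, 0.001]
force: [0.8, -0.6, -1.1]
finger_gap: 0.145
finger_force: 20.0
yaw 147.19 tilt 0.08 clock 12.1
shift [ 0.0053 -0.0128  0.0066] dist 7.7
```

```bash
python3 -m creep '0 0 0.004 0 0 0 1;0 0 0.006 0 0 0 1;0 0 0.008 0 0 0 1;0 0 0.01 0 0 0 1;0 0 0.01 0 0 0 1'
python3 go.py 469 -353 46
```

```text
clock: 12.6
eef_pos: [474.6, -349.5, 45.4]
tcp_rot: [0.283, 0.959, -0.0, 0.001]
force: [-1.9, 1.7, 14.3]
finger_gap: 0.149
finger_force: 20.0
yaw 147.15 tilt 0.08 clock 12.6
shift [ 0.0055 -0.012  -0.0012] dist 6.6
```

```bash
python3 -m creep '0 0 -0.002 0 0 0 1;0 0 -0.002 0 0 0 0.4;0 0 -0.002 0 0 0 0.4;0 0 -0.002 0 0 0 0.4;0 0 -0.002 0 0 0 0.4'
python3 -m creep '0 0 -0.002 0 0 0 0.4;0 0 -0.05 0 0 0 0.4;0 0 -0.13 0 0 0 0.4;0 0 -0.22 0 0 0 0;0 0 -0.31 0 0 0 0'
python3 -m creep '0 0 -0.09 0 0 0 0;0 0 -0.17 0 0 0 0;0 0 -0.25 0 0 0 0;0 0 -0.25 0 0 0 0;0 0 -0.25 0 0 0 0'
python3 look.py w6.png stopper_wing
python3 go.py 535 50 320 161
python3 - <<'E'
from cloud import *
W,px=load("w6.png")
print(rect(W,(472,-350),45,45,75),rect(W,(472,-350),95,17,27))
E
```

```text
clock: 13.1
eef_pos: [474.1, -348.9, 45.4]
tcp_rot: [0.283, 0.959, -0.0, -0.0]
force: [-0.0, -0.6, -0.3]
finger_gap: 0.445
finger_force: 0.0
clock: 13.6
eef_pos: [473.7, -348.9, 202.2]
tcp_rot: [0.283, 0.959, -0.0, -0.0]
force: [1.0, -0.7, -0.1]
finger_gap: 0.734
finger_force: 0.0
clock: 14.1
eef_pos: [474.2, -349.0, 325.8]
tcp_rot: [0.283, 0.959, 0.0, 0.001]
force: [0.2, -0.3, 0.0]
finger_gap: 0.999
finger_force: 0.0
14.15 [ 474.  -348.7  324.8] [ 0.3  1.   0.  -0. ] [ 0.2  0.4 -0.1]
[[   0.5   -0.8   -0.2  412.6]
 [   0.8    0.5    0.1 -309.1]
 [   0.    -0.3    1.   527.7]] 295.7510088529343
stopper_wing 0.66 [319.2 168.9] [ 466.1 -348.5   77.5]
yaw 147.16 tilt 0.08 clock 14.2
shift [0.3294 0.7361 0.0092] dist 403.2
turn [ 1.000e-04 -9.000e-04 -1.537e-01]
(49, array([ 473.4, -349.1,   42.2,   13.9,  -32.6])) (705, array([ 469. , -353. ,  125. ,  124.9,  -16.7]))
```

```bash
python3 go.py 648 3 195
python3 -m creep '0.025 0.08 0 0 0 0 0;0.06 0.16 0 0 0 0 0;0.08 0.25 0 0 0 0 0;0.1 0.34 0 0 0 0 0;0.1 0.43 0 0 0 0 0'
python3 go.py 648 3 195
```

```text
yaw 147.16 tilt 0.08 clock 14.2
shift [0.0882 0.7796 0.2589] dist 413.1
clock: 14.7
eef_pos: [548.4, -138.8, 324.8]
tcp_rot: [0.283, 0.959, 0.0, -0.001]
force: [1.4, -1.6, -0.6]
finger_gap: 1.002
finger_force: 0.0
yaw 147.18 tilt 0.08 clock 14.7
shift [-0.0141  0.3463  0.2596] dist 216.5
```

```bash
python3 -m creep '-0.006 0.09 0.02 0 0 0 0;-0.012 0.17 0.06 0 0 0 0;-0.012 0.25 0.12 0 0 0 0;-0.012 0.32 0.2 0 0 0 0;-0.012 0.344 0.25 0 0 0 0'
python3 -m creep '0 0 0 0 0 0 0;0 0 0 0 0 0 0;0 0 0 0 0 0 0;0 0 0 0 0 0 0;0 0 0 0 0 0 0'
python3 look.py w7.png rack_loop canister_mouth
python3 - <<'E'
from cloud import *
W,px=load("w7.png")
p=dict(np.load("last_w7.png.npz")); 
q=dict(world_from_camera=p["M"],fx=p["k"][0],fy=p["k"][1],cx=p["k"][2],cy=p["k"][3])
u,v=pix(q,(589,41,142)); print(u,v)
print("rim",rect(W,(589,41),45,136,147),"foot",rect(W,(589,41),90,5,26))
x0=max(0,int(u)-50);y0=max(0,int(v)-45)
cv2.imwrite("pics/w7b.png",cv2.resize(px[y0:y0+90,x0:x0+100],(800,720)[0:2] if 0 else (660,594),interpolation=cv2.INTER_CUBIC)); print(x0,y0)
E
```

```text
clock: 15.2
eef_pos: [646.8, 3.6, 196.2]
tcp_rot: [0.281, 0.96, -0.0, -0.002]
force: [-1.1, -0.1, 0.3]
finger_gap: 1.0
finger_force: 0.0
clock: 15.7
eef_pos: [647.2, -0.6, 201.7]
tcp_rot: [0.283, 0.959, 0.0, 0.001]
force: [-0.7, -0.3, -0.2]
finger_gap: 1.002
finger_force: 0.0
15.75 [647.2  -0.3 201.4] [0.3 1.  0.  0. ] [-0.4  0.5  0.4]
[[  0.5  -0.8  -0.2 585.5]
 [  0.8   0.5   0.1  39.3]
 [  0.   -0.3   1.  403.6]] 295.7510088529343
rack_loop 0.8 [330.  129.3] [595.6  44.1  57.9]
canister_mouth 0.6 [325.2 125.8] [589.4  41.6  57.5]
325.5447016395027 126.38478747276234
rim (1805, array([589.5,  41.3,  57.2,  57. ,  88.5])) foot (2920, array([589.6,  41. , 110.2, 110.1,  37.6]))
275 81
```

View pics/w7b.png

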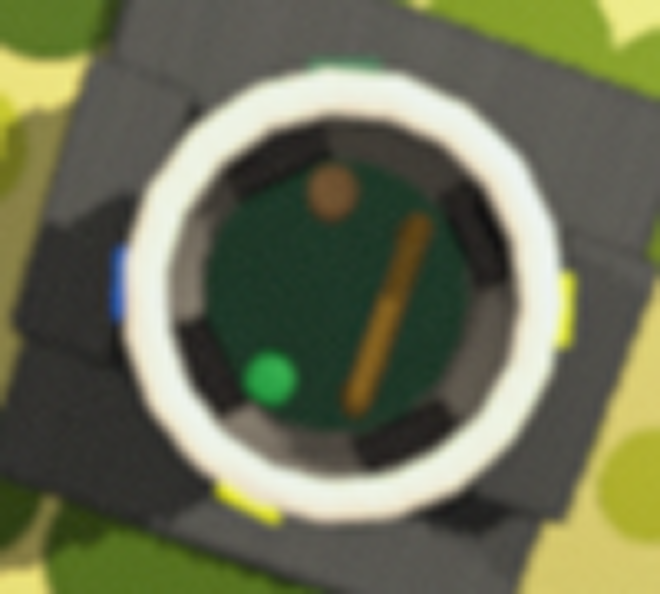

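The bore is open. The bar runs from crop (418,220) to (357,408), and the pencil stubs are at (332,192) and (270,378), to its left. So canister +x points right and slightly down in the picture.

```bash
python3 - <<'E'
from cloud import *
np.set_printoptions(precision=1,suppress=True)
p=dict(np.load("last_w7.png.npz")); 
q=dict(world_from_camera=p["M"],fx=p["k"][0],fy=p["k"][1],cx=p["k"][2],cy=p["k"][3])
f=lambda a,z:world(q,(275+a[0]/6.6-.4,81+a[1]/6.6-.4),z=z)
A,B=f((418,222),95),f((357,406),95); print(A,B,(A+B)/2,np.degrees(np.arctan2(*(A-B)[1::-1])))
print(f((332,192),92),f((270,378),92))
c=np.array([589.5,41.2]); m=((A+B)/2)[:2]-c; print(m,np.degrees(np.arctan2(m[1],m[0])),np.hypot(*m))
a=np.radians(37.6); ex=np.array([np.cos(a),np.sin(a)]); ey=np.array([-ex[1],ex[0]]); print(c+8*ex)
for P in(f((332,192),92),f((270,378),92),A,B): print((P[:2]-c)@ex,(P[:2]-c)@ey)
print(np.round(r.sense()['q'],2))
E
python3 go.py 468 310 280 80
```

```text
[586.5  58.1  95. ] [604.5  35.6  95. ] [595.5  46.8  95. ] 128.71939206718494
[575.6  49.6  92. ] [593.7  26.5  92. ]
[6.  5.6] 43.24335499280893 8.211426311642025
[595.8  46.1]
-5.865569815480815 15.089515683768573
-5.676125696790767 -14.234336460447333
7.890147941031892 15.213114962554204
8.453107637117096 -13.598158184986307
[-0.5  0.5  0.6  1.6 -0.3  1.2  1.2]
yaw 147.15 tilt 0.04 clock 15.85
shift [ 0.6372  0.3268 -0.1582] dist 366.7
turn [4.000e-04 1.000e-04 7.461e-01]
```

```bash
python3 -m creep '0 0 -0.06 0 0 0 0;0.05 0.03 -0.12 0 0 0.09 0;0.14 0.07 -0.158 0 0 0.18 0;0.22 0.11 -0.158 0 0 0.27 0;0.31 0.155 -0.158 0 0 0.36 0'
python3 go.py 468 305 280 80
```

```text
clock: 16.35
eef_pos: [563.5, 141.8, 280.3]
tcp_rot: [0.532, 0.846, 0.001, 0.0]
force: [-0.2, 0.4, -0.7]
finger_gap: 1.0
finger_force: 0.0
yaw 115.67 tilt 0.08 clock 16.35
shift [ 0.3768 -0.0307  0.0005] dist 189.0
turn [ 0.0008 -0.0004  0.3963]
```

```bash
python3 -m creep '0.09 -0.01 0 0 0 0.09 0;0.18 -0.02 0 0 0 0.18 0;0.27 -0.03 0 0 0 0.27 0;0.36 -0.03 0 0 0 0.36 0;0.376 -0.03 0 0 0 0.397 0'
python3 -m creep '0 0 0 0 0 0 0;0 0 0 0 0 0 0;0 0 0 0 0 0 0;0 0 0 0 0 0 0;0 0 0 0 0 0 0'
python3 look.py w8.png hook_grip rest_top
python3 go.py 465 310.5 121 80
python3 - <<'E'
from cloud import *
W,px=load("w8.png")
print(rect(W,(467,312),60,145,170,red(px)),rect(W,(470,312),75,102,113), rect(W,(470,312),100,3,14))
cv2.imwrite("pics/w8b.png",px)
E
```

```text
clock: 16.85
eef_pos: [465.8, 307.0, 279.4]
tcp_rot: [0.765, 0.644, -0.0, -0.001]
force: [-0.3, -0.7, -0.5]
finger_gap: 1.0
finger_force: 0.0
clock: 17.35
eef_pos: [468.9, 302.2, 279.6]
tcp_rot: [0.765, 0.644, 0.0, 0.0]
force: [0.4, 0.2, -0.3]
finger_gap: 0.997
finger_force: 0.0
17.4 [468.8 302.3 279.5] [0.8 0.6 0.  0. ] [-0.3 -0.6 -0.1]
[[  1.    0.2   0.  482.7]
 [ -0.2   1.    0.3 375.1]
 [  0.   -0.3   1.  481.6]] 295.7510088529343
hook_grip 0.66 [257.4 248.9] [339.6 191.5  14.4]
hook_grip 0.6 [311.9 180.3] [461.6 317.6 157. ]
rest_top 0.82 [325.3 177.6] [476.1 310.8 115.8]
yaw 80.25 tilt 0.01 clock 17.5
shift [ 0.0143 -0.0098  0.317 ] dist 158.7
turn [0.0001 0.0001 0.0028]
(558, array([464.6, 312. ,  45.6,  14.8,  80. ])) (918, array([475.6, 310.9,  89.8,  43.1, -11.1])) (1391, array([471. , 307.4, 187.8, 140.5, -79.5]))
```

View pics/w8b.png

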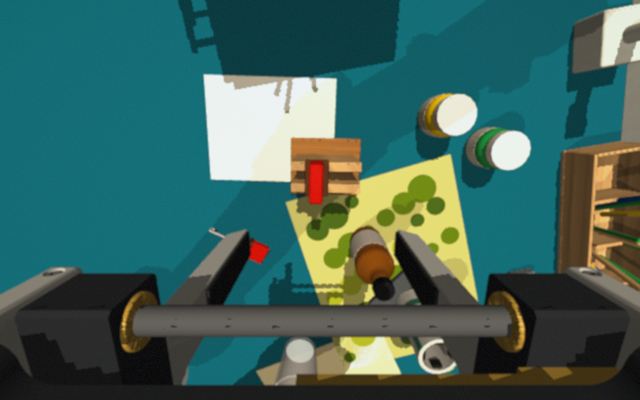

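The rest and red handle show at (316,180), with the handle standing across the rails. The small look-alike at (257,250) is clear of the fingers. Descending to grasp.

```bash
python3 -m creep '0.005 -0.003 0.06 0 0 0 0;0.012 -0.008 0.13 0 0 0 0;0.017 -0.011 0.2 0 0 0 0;0.017 -0.011 0.27 0 0 0 0;0.017 -0.011 0.31 0 0 0 0'
python3 -m creep '0 0 0.006 0 0 0 0.5;0 0 0.006 0 0 0 0.7;0 0 0.006 0 0 0 0.7;0 0 0.006 0 0 0 0.7;0 0 0.006 0 0 0 0.7' 35
python3 go.py 464.7 311.8 121 80
```

```text
clock: 18.0
eef_pos: [463.6, 311.7, 122.0]
tcp_rot: [0.764, 0.645, -0.001, 0.0]
force: [-0.9, 0.7, 0.1]
finger_gap: 0.999
finger_force: 0.0
clock: 18.5
eef_pos: [464.7, 312.6, 122.3]
tcp_rot: [0.764, 0.645, 0.001, -0.0]
force: [-0.2, 0.3, 0.3]
finger_gap: 0.615
finger_force: 0.0
yaw 80.28 tilt 0.07 clock 18.5
shift [-0.0016  0.0002  0.0026] dist 1.5
turn [ 0.0004 -0.0007  0.0031]
```

```bash
python3 -m creep '0 0 0 0 0 0.003 1;0 0 0 0 0 0.003 1;0 0 0 0 0 0.003 1;0 0 0 0 0 0.003 1;0 0 0 0 0 0.003 1' 35
python3 -m creep '0 0 0 0 0 0 1;0 0 0 0 0 0 1;0 0 0 0 0 0 1;0 0 0 0 0 0 1;0 0 0 0 0 0 1' 40
python3 go.py 464.7 311.8 300 80
```

```text
clock: 19.0
eef_pos: [464.4, 312.2, 121.5]
tcp_rot: [0.766, 0.643, -0.0, 0.0]
force: [-0.6, 0.6, 0.7]
finger_gap: 0.188
finger_force: 0.3
clock: 19.5
eef_pos: [464.4, 312.2, 121.5]
tcp_rot: [0.766, 0.643, -0.0, 0.0]
force: [-0.2, -0.0, -0.8]
finger_gap: 0.167
finger_force: 39.9
yaw 79.99 tilt 0.01 clock 19.5
shift [-0.0008  0.0007 -0.3571] dist 178.5
turn [ 0.0001  0.0001 -0.0001]
```

```bash
python3 -m creep '0 0 -0.04 0 0 0 1;0 0 -0.12 0 0 0 1;0 0 -0.21 0 0 0 1;0 0 -0.3 0 0 0 1;0 0 -0.38 0 0 0 1'
python3 go.py 580.8 34.5 310 127.6
```

```text
clock: 20.0
eef_pos: [464.4, 312.0, 313.8]
tcp_rot: [0.766, 0.643, 0.0, 0.0]
force: [0.2, 0.4, -2.0]
finger_gap: 0.171
finger_force: 39.9
yaw 79.98 tilt 0.05 clock 20.0
shift [-0.5061  0.3258  0.0075] dist 301.0
turn [ 5.000e-04 -2.000e-04 -5.291e-01]
```

Run:
```python
from h import *
np.set_printoptions(precision=1,suppress=True)
for n in("side","scene"):
    p=r.get_image(n)
    for t in("hook_tip","hook_grip"):
        for o in r.pinpoint(p,t)[:3]: print(n,t,round(o["score"],2),np.array(o["centre"]),world(p,o["centre"]))
    e=np.array(r.sense()["eef_pos"]); print(e,pix(p,e+[0,0,14.5]),pix(p,e+[13*np.cos(np.radians(10)),-13*np.sin(np.radians(10)),-105.5]))
```

```text
side hook_tip 0.74 [327.7 292.6] [499.1 197.4   2.3]
side hook_tip 0.65 [418.1 325.8] [264.3 239.4   1.6]
side hook_grip 0.67 [334.6 261.1] [463.4 329.3 349.7]
side hook_grip 0.51 [391.2 297.3] [337.2 182.1  13.1]
side hook_grip 0.51 [367.  155.8] [426.2 345.3 612.5]
[465.2 312.7 313.4] (np.float64(335.06408239486603), np.float64(260.2166692285023)) (np.float64(327.6692874156495), np.float64(291.572762848145))
scene hook_tip 0.84 [448.4 204.6] [306.  276.2  -1.8]
scene hook_tip 0.46 [446.4 186.2] [248.3 242.4  -1.2]
scene hook_grip 0.73 [463.5 168.9] [486.2 317.7 358.6]
scene hook_grip 0.64 [413.5 199.3] [351.3 186.6   6.9]
[463.9 312.1 310.3] (np.float64(461.9255598155921), np.float64(171.42121124659386)) (np.float64(447.49373262841635), np.float64(207.53388156564694))
```

The hook is held as predicted. Carrying it to the canister.

```bash
python3 -m creep '-0.05 0.03 -0.01 0 0 -0.06 1;-0.12 0.08 -0.02 0 0 -0.14 1;-0.19 0.12 -0.02 0 0 -0.22 1;-0.26 0.17 -0.02 0 0 -0.3 1;-0.33 0.21 -0.02 0 0 -0.38 1'
python3 go.py 580.8 34.5 290 127.6
```

```text
clock: 20.8
eef_pos: [539.3, 129.8, 320.3]
tcp_rot: [0.541, 0.841, -0.001, -0.0]
force: [0.6, 0.4, -0.7]
finger_gap: 0.17
finger_force: 39.9
yaw 114.49 tilt 0.1 clock 20.8
shift [-0.2079 -0.0033  0.0606] dist 108.3
turn [-1.200e-03  1.000e-04 -1.456e-01]
```

```bash
python3 -m creep '-0.06 -0.001 0 0 0 -0.05 1;-0.13 -0.002 0 0 0 -0.1 1;-0.19 -0.003 0.01 0 0 -0.146 1;-0.208 -0.003 0.04 0 0 -0.146 1;-0.208 -0.003 0.061 0 0 -0.146 1'
python3 -m creep '0 0 0 0 0 0 1;0 0 0 0 0 0 1;0 0 0 0 0 0 1;0 0 0 0 0 0 1;0 0 0 0 0 0 1'
python3 go.py 580.8 34.5 260 127.6
python3 look.py w9.png hook_tip canister_mouth
python3 - <<'E'
from h import *
p=r.get_image("side"); save(p,"s9.png")
w=cv2.imread("pics/w9.png")
a=cv2.resize(p["pixels"][140:260,240:370],(433,400),interpolation=cv2.INTER_CUBIC); b=cv2.resize(w[130:330,230:410],(360,400),interpolation=cv2.INTER_CUBIC)
cv2.imwrite("pics/c9.png",np.hstack([a,b]))
for o in r.pinpoint(p,"hook_tip")[:2]: print(o["centre"],o["score"])
a=np.radians(37.6);e=np.array(r.sense()["eef_pos"]); print(pix(p,e+[13*np.cos(a),13*np.sin(a),-105.5]))
E
```

```text
clock: 21.3
eef_pos: [580.0, 34.8, 288.8]
tcp_rot: [0.445, 0.895, -0.001, -0.001]
force: [0.4, 1.3, -0.4]
finger_gap: 0.165
finger_force: 39.9
clock: 21.8
eef_pos: [580.5, 36.5, 291.4]
tcp_rot: [0.443, 0.896, 0.0, 0.0]
force: [-0.0, -0.5, -1.5]
finger_gap: 0.163
finger_force: 39.9
yaw 127.37 tilt 0.03 clock 21.8
shift [-0.0035 -0.0019  0.0628] dist 31.4
turn [ 0.0003  0.0002 -0.0026]
21.85 [580.4  36.4 291.3] [0.4 0.9 0.  0. ] [-0.  -0.2 -0.6]
[[  0.8  -0.6  -0.2 536.3]
 [  0.6   0.8   0.2  95.2]
 [  0.   -0.3   1.  493.3]] 295.7510088529343
hook_tip 0.9 [332.7 196.3] [589.7  44.  191.8]
canister_mouth 0.68 [328.8 187.8] [600.6  28.2  58.4]
[305.5, 196.0] 0.73
[331.1, 315.5] 0.65
(np.float64(305.4246324029118), np.float64(196.88331038469565))
```

View pics/c9.png

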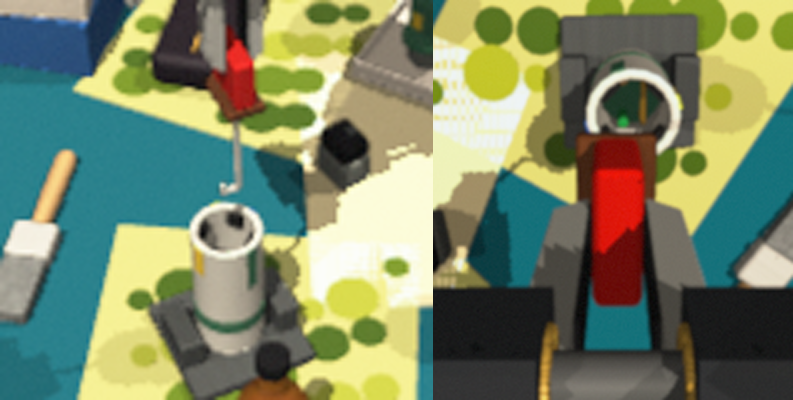

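The tip hangs foot-right, just above the mouth (left image, about (230,188)). The measured tip agrees with the prediction to 1 mm. Going in on the -x side.

```bash
python3 -m creep '-0.0035 -0.0019 0.02 0 0 0 1;-0.0035 -0.0019 0.05 0 0 0 1;-0.0035 -0.0019 0.09 0 0 0 1;-0.0035 -0.0019 0.13 0 0 0 1;-0.0035 -0.0019 0.165 0 0 0 1'
python3 -m creep '0 0 0 0 0 0 1;0 0 0.01 0 0 0 1;0 0 0.02 0 0 0 1;0 0 0.03 0 0 0 1;0 0 0.04 0 0 0 1'
python3 -m creep '0 0 0.01 0 0 0 1;0 0 0.01 0 0 0 1;0 0 0.01 0 0 0 1;0 0 0.01 0 0 0 1;0 0 0.01 0 0 0 1'
python3 go.py 580.8 34.5 183 127.6; python3 go.py 590.7 42.1 183
```

```text
clock: 22.55
eef_pos: [580.0, 34.0, 206.2]
tcp_rot: [0.444, 0.896, -0.001, -0.0]
force: [-0.2, -0.0, -0.6]
finger_gap: 0.163
finger_force: 39.9
clock: 23.05
eef_pos: [580.8, 34.1, 188.4]
tcp_rot: [0.444, 0.896, 0.0, 0.0]
force: [-0.5, 0.4, -0.3]
finger_gap: 0.165
finger_force: 39.9
clock: 23.55
eef_pos: [580.8, 34.1, 183.7]
tcp_rot: [0.444, 0.896, 0.0, 0.0]
force: [-0.3, -1.3, -0.6]
finger_gap: 0.161
finger_force: 39.9
yaw 127.34 tilt 0.02 clock 23.55
shift [0.0007 0.0005 0.0015] dist 0.9
turn [ 0.0002  0.0002 -0.0029]
yaw 127.34 tilt 0.02 clock 23.55
shift [0.0008 0.0254 0.0015] dist 12.8
```

```bash
python3 -m creep '0 0.006 0 0 0 0 1;0 0.012 0 0 0 0 1;0 0.018 0 0 0 0 1;0 0.024 0 0 0 0 1;0 0.025 0 0 0 0 1'
python3 -m creep '0 0 -0.006 0 0 0 1;0 0 -0.012 0 0 0 1;0 0 -0.018 0 0 0 1;0 0 -0.024 0 0 0 1;0 0 -0.03 0 0 0 1'
python3 -m creep '0 0 -0.006 0 0 0 1;0 0 -0.012 0 0 0 1;0 0 -0.018 0 0 0 1;0 0 -0.024 0 0 0 1;0 0 -0.03 0 0 0 1'
python3 go.py 590.7 42.1 281
```

```text
clock: 24.05
eef_pos: [590.9, 42.0, 183.4]
tcp_rot: [0.443, 0.896, -0.0, 0.0]
force: [0.7, -0.6, -1.1]
finger_gap: 0.165
finger_force: 39.9
clock: 24.55
eef_pos: [590.5, 41.7, 198.6]
tcp_rot: [0.444, 0.896, -0.0, -0.0]
force: [0.5, -0.6, -6.1]
finger_gap: 0.168
finger_force: 39.9
clock: 25.05
eef_pos: [590.6, 41.7, 213.7]
tcp_rot: [0.444, 0.896, -0.0, 0.0]
force: [-0.5, 0.2, -5.9]
finger_gap: 0.165
finger_force: 39.9
yaw 127.34 tilt 0.01 clock 25.05
shift [ 0.0006  0.0006 -0.1345] dist 67.3
```

```bash
python3 -m creep '0 0 -0.014 0 0 0 1;0 0 -0.03 0 0 0 1;0 0 -0.046 0 0 0 1;0 0 -0.062 0 0 0 1;0 0 -0.076 0 0 0 1'
python3 -m creep '0 0 -0.008 0 0 0 1;0 0 -0.016 0 0 0 1;0 0 -0.024 0 0 0 1;0 0 -0.032 0 0 0 1;0 0 -0.038 0 0 0 1'
python3 -m creep '0 0 -0.003 0 0 0 1;0 0 -0.006 0 0 0 1;0 0 -0.009 0 0 0 1;0 0 -0.01 0 0 0 1;0 0 -0.01 0 0 0 1'
python3 go.py 590.7 42.1 281
```

```text
clock: 25.55
eef_pos: [590.7, 41.7, 252.4]
tcp_rot: [0.444, 0.896, 0.0, 0.0]
force: [-0.2, 0.1, -5.9]
finger_gap: 0.167
finger_force: 39.9
clock: 26.05
eef_pos: [590.7, 41.7, 270.8]
tcp_rot: [0.444, 0.896, -0.0, 0.0]
force: [0.4, -0.5, -5.6]
finger_gap: 0.163
finger_force: 39.9
clock: 26.55
eef_pos: [590.7, 41.7, 275.6]
tcp_rot: [0.444, 0.896, -0.0, 0.0]
force: [0.1, -0.5, -3.6]
finger_gap: 0.167
finger_force: 39.9
yaw 127.34 tilt 0.02 clock 26.55
shift [ 0.0007  0.0005 -0.0108] dist 5.4
```

Creep up to the stop, watching the force.

```bash
python3 -m creep '0 0 -0.002 0 0 0 1;0 0 -0.004 0 0 0 1;0 0 -0.006 0 0 0 1;0 0 -0.006 0 0 0 1;0 0 -0.006 0 0 0 1'
python3 -m creep '0 0 -0.001 0 0 0 1;0 0 -0.002 0 0 0 1;0 0 -0.002 0 0 0 1;0 0 -0.002 0 0 0 1;0 0 -0.002 0 0 0 1'
```

```text
clock: 27.05
eef_pos: [590.7, 41.7, 278.6]
tcp_rot: [0.444, 0.896, -0.0, 0.0]
force: [-0.6, -0.0, -3.6]
finger_gap: 0.165
finger_force: 39.9
clock: 27.55
eef_pos: [590.7, 41.7, 279.5]
tcp_rot: [0.444, 0.896, -0.0, 0.0]
force: [0.0, -0.0, -5.1]
finger_gap: 0.165
finger_force: 39.9
```

```bash
python3 -m creep '0 0 -0.001 0 0 0 1;0 0 -0.002 0 0 0 1;0 0 -0.002 0 0 0 1;0 0 -0.002 0 0 0 1;0 0 -0.002 0 0 0 1'
python3 -m creep '0 0 -0.001 0 0 0 1;0 0 -0.002 0 0 0 1;0 0 -0.002 0 0 0 1;0 0 -0.002 0 0 0 1;0 0 -0.002 0 0 0 1'
```

```text
clock: 28.05
eef_pos: [590.7, 41.7, 280.6]
tcp_rot: [0.444, 0.896, -0.0, 0.0]
force: [0.6, 0.6, -5.7]
finger_gap: 0.166
finger_force: 39.9
clock: 28.55
eef_pos: [590.6, 41.7, 281.5]
tcp_rot: [0.444, 0.896, -0.0, 0.0]
force: [0.2, 0.1, -6.6]
finger_gap: 0.166
finger_force: 39.9
```

```bash
python3 -m creep '0 0 -0.001 0 0 0 1;0 0 -0.001 0 0 0 1;0 0 -0.001 0 0 0 1;0 0 -0.001 0 0 0 1;0 0 -0.001 0 0 0 1'
python3 -m creep '0 0 -0.001 0 0 0 1;0 0 -0.001 0 0 0 1;0 0 -0.001 0 0 0 1;0 0 -0.001 0 0 0 1;0 0 -0.001 0 0 0 1'
```

```text
clock: 29.05
eef_pos: [590.5, 41.7, 281.8]
tcp_rot: [0.444, 0.896, -0.0, -0.0]
force: [1.1, 0.7, -13.2]
finger_gap: 0.166
finger_force: 39.8
clock: 29.55
eef_pos: [590.6, 41.7, 282.4]
tcp_rot: [0.444, 0.896, -0.0, 0.0]
force: [0.5, -0.3, -14.7]
finger_gap: 0.165
finger_force: 39.8
```

The rack is against its upper stop. Unhooking: down, back along -x, then up.

```bash
python3 -m creep '0 0 0.004 0 0 0 1;0 0 0.01 0 0 0 1;0 0 0.016 0 0 0 1;0 0 0.022 0 0 0 1;0 0 0.024 0 0 0 1'
python3 -m creep '0 0 0 0 0 0 1;0 -0.008 0 0 0 0 1;0 -0.016 0 0 0 0 1;0 -0.024 0 0 0 0 1;0 -0.03 0 0 0 0 1'
python3 -m creep '0 0 0 0 0 0 1;0 0 0 0 0 0 1;0 0 -0.01 0 0 0 1;0 0 -0.02 0 0 0 1;0 0 -0.03 0 0 0 1'
python3 -m creep '0 0 -0.02 0 0 0 1;0 0 -0.04 0 0 0 1;0 0 -0.07 0 0 0 1;0 0 -0.1 0 0 0 1;0 0 -0.13 0 0 0 1'
python3 go.py 475.5 310.2 345 79
```

```text
clock: 30.05
eef_pos: [590.7, 41.7, 270.3]
tcp_rot: [0.444, 0.896, -0.0, 0.0]
force: [0.3, -0.3, -1.0]
finger_gap: 0.169
finger_force: 39.9
clock: 30.55
eef_pos: [578.4, 32.2, 270.7]
tcp_rot: [0.444, 0.896, 0.0, 0.0]
force: [0.6, -0.7, -1.1]
finger_gap: 0.161
finger_force: 39.9
clock: 31.05
eef_pos: [578.9, 32.6, 286.1]
tcp_rot: [0.444, 0.896, -0.0, 0.0]
force: [-0.1, 0.4, -0.3]
finger_gap: 0.167
finger_force: 39.9
clock: 31.55
eef_pos: [578.8, 32.5, 351.9]
tcp_rot: [0.444, 0.896, 0.0, 0.0]
force: [-0.0, 1.3, -1.6]
finger_gap: 0.165
finger_force: 39.9
yaw 127.33 tilt 0.03 clock 31.55
shift [0.5668 0.1726 0.0137] dist 296.3
turn [4.00e-04 1.00e-04 5.37e-01]
```

```bash
python3 -m creep '0.05 0.015 0 0 0 0.05 1;0.12 0.035 0 0 0 0.13 1;0.2 0.06 0 0 0 0.21 1;0.28 0.085 0 0 0 0.29 1;0.36 0.11 0 0 0 0.37 1'
python3 go.py 475.5 310.2 345 79
```

```text
clock: 32.05
eef_pos: [512.6, 210.5, 351.4]
tcp_rot: [0.684, 0.73, 0.0, 0.0]
force: [0.3, 0.5, -1.3]
finger_gap: 0.166
finger_force: 39.9
yaw 93.73 tilt 0.05 clock 32.05
shift [ 0.2038 -0.0611  0.0129] dist 106.6
turn [ 0.0004 -0.0004  0.1637]
```

Run:
```python
from h import *
np.set_printoptions(precision=1,suppress=True)
p=r.get_image("side"); save(p,"s10.png")
for o in r.pinpoint(p,"rack_loop")[:1]: print(o["score"],o["centre"],pix(p,(595.8,46.1,180)))
D=p["depth"]; v,u=np.mgrid[:400,:640]
cv2.imwrite("pics/s10b.png",cv2.resize(p["pixels"][150:290,240:400],(640,560),interpolation=cv2.INTER_CUBIC))
```

```text
0.73 [367.9, 153.8] (np.float64(303.36741020774514), np.float64(198.65437170147501))
```

View pics/s10b.png

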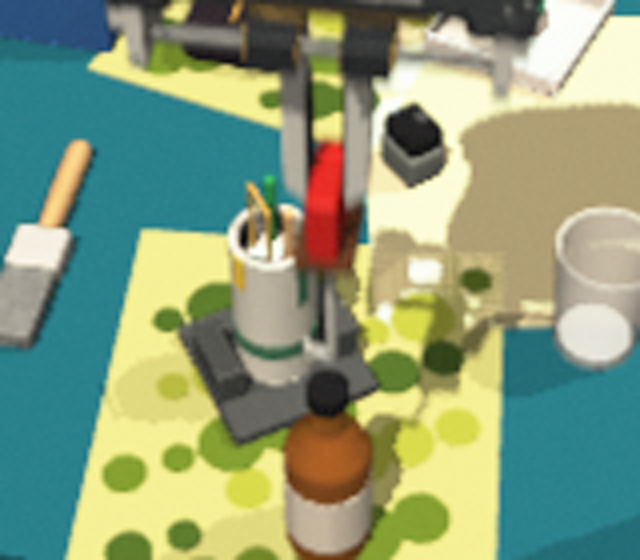

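The rack is up: the loop shows at crop (254,192), exactly where a bar at z=180 should be. The canister is seated. Now the hook goes back to its rest.

```bash
python3 -m creep '0.08 -0.02 0 0 0 0.07 1;0.16 -0.045 0 0 0 0.13 1;0.2 -0.06 0 0 0 0.164 1;0.204 -0.061 0 0 0 0.164 1;0.204 -0.061 0 0 0 0.164 1'
python3 -m creep '0 0 0.04 0 0 0 1;0 0 0.09 0 0 0 1;0 0 0.13 0 0 0 1;0 0 0.15 0 0 0 1;0 0 0.15 0 0 0 1'
python3 look.py w11.png hook_tip rest_top
python3 go.py 475.5 310.2 122 79
python3 - <<'E'
from cloud import *
W,px=load("w11.png")
print(rect(W,(475,310),75,102,113))
E
```

```text
clock: 32.65
eef_pos: [475.9, 308.4, 350.9]
tcp_rot: [0.769, 0.639, 0.0, 0.0]
force: [0.1, -1.2, -1.4]
finger_gap: 0.169
finger_force: 39.9
clock: 33.15
eef_pos: [475.9, 307.4, 275.1]
tcp_rot: [0.77, 0.638, -0.001, 0.0]
force: [0.5, 0.0, -0.3]
finger_gap: 0.166
finger_force: 39.9
33.2 [476.3 307.9 276. ] [0.8 0.6 0.  0. ] [-0.7 -0.2 -0.4]
[[  1.    0.2   0.  491.2]
 [ -0.2   0.9   0.3 380.3]
 [ -0.   -0.3   1.  477. ]] 295.7510088529343
hook_tip 0.83 [209.6 233.8] [267.8 237.7   0.8]
hook_tip 0.81 [333.4 193.5] [489.4 293.1 108. ]
rest_top 0.79 [320. 185.] [473.4 301.6  80. ]
yaw 79.26 tilt 0.08 clock 33.3
shift [ 0.0028 -0.0027  0.3093] dist 154.6
turn [ 0.0007 -0.0006  0.0029]
(1286, array([475.7, 309.5,  89.9,  40.1, -11. ]))
```

```bash
python3 -m creep '0.003 -0.0025 0 0 0 0.003 1;0.003 -0.0025 0 0 0 0.003 1;0.003 -0.0025 0.02 0 0 0.003 1;0.003 -0.0025 0.05 0 0 0.003 1;0.003 -0.0025 0.09 0 0 0.003 1'
python3 go.py 475.5 310.1 122 79
python3 -m creep '0 0 0.02 0 0 0 1;0 0 0.06 0 0 0 1;0 0 0.1 0 0 0 1;0 0 0.14 0 0 0 1;0 0 0.17 0 0 0 1'
python3 go.py 475.5 310.1 122 79
```

```text
clock: 33.8
eef_pos: [474.7, 310.4, 229.3]
tcp_rot: [0.772, 0.636, 0.0, 0.0]
force: [0.4, -0.2, -1.1]
finger_gap: 0.166
finger_force: 39.9
yaw 79.02 tilt 0.02 clock 33.8
shift [-0.0003  0.0016  0.2146] dist 107.3
turn [ 0.0002 -0.0001  0.0002]
clock: 34.3
eef_pos: [474.4, 310.0, 143.8]
tcp_rot: [0.772, 0.636, -0.001, 0.0]
force: [-0.5, -0.4, -0.7]
finger_gap: 0.166
finger_force: 39.9
yaw 79.0 tilt 0.08 clock 34.3
shift [0.0007 0.0022 0.0436] dist 21.8
turn [-0.0003  0.0008  0.    ]
```

```bash
python3 -m creep '0 0 0.01 0 0 0 1;0 0 0.02 0 0 0 1;0 0 0.03 0 0 0 1;0 0 0.038 0 0 0 1;0 0 0.041 0 0 0 1' 15
python3 -m creep '0 0 0.001 0 0 0 1;0 0 0.002 0 0 0 1;0 0 0.003 0 0 0 1;0 0 0.003 0 0 0 1;0 0 0.003 0 0 0 1'
python3 go.py 475.5 310.1 121.5 79
```

```text
clock: 34.8
eef_pos: [474.8, 310.4, 124.9]
tcp_rot: [0.772, 0.636, 0.0, 0.0]
force: [-0.8, -0.7, -0.4]
finger_gap: 0.171
finger_force: 15.0
clock: 35.3
eef_pos: [474.8, 310.4, 123.6]
tcp_rot: [0.772, 0.636, 0.0, 0.0]
force: [-0.3, -0.1, -2.1]
finger_gap: 0.171
finger_force: 15.0
yaw 79.01 tilt 0.01 clock 35.3
shift [-0.0003  0.0015  0.0041] dist 2.2
turn [0.0001 0.     0.0001]
```

```bash
python3 -m creep '0 0 0.002 0 0 0 1;0 0 0.004 0 0 0 1;0 0 0.005 0 0 0 1;0 0 0.005 0 0 0 1;0 0 0.005 0 0 0 1'
python3 go.py 475.5 310.1 121.5 79
```

```text
clock: 35.8
eef_pos: [474.8, 310.4, 121.3]
tcp_rot: [0.772, 0.636, 0.0, -0.0]
force: [-2.3, -0.3, 6.3]
finger_gap: 0.172
finger_force: 15.0
yaw 79.0 tilt 0.01 clock 35.8
shift [-0.0004  0.0016 -0.0004] dist 0.8
turn [-0.     -0.0001  0.    ]
```

Seated. Release and rise.

```bash
python3 -m creep '0 0 -0.001 0 0 0 1;0 0 -0.001 0 0 0 0.5;0 0 -0.001 0 0 0 0.5;0 0 -0.001 0 0 0 0.5;0 0 -0.001 0 0 0 0.5'
python3 -m creep '0 0 0 0 0 0 0.5;0 0 -0.04 0 0 0 0.5;0 0 -0.1 0 0 0 0.5;0 0 -0.18 0 0 0 0.5;0 0 -0.26 0 0 0 0.5'
python3 -m creep '0 0 -0.08 0 0 0 0.5;0 0 -0.14 0 0 0 0.5;0 0 -0.14 0 0 0 0.5;0 0 -0.14 0 0 0 0.5;0 0 -0.14 0 0 0 0.5'
python3 look.py w12.png hook_grip
python3 - <<'E'
from cloud import *
W,px=load("w12.png")
print(rect(W,(475,310),60,145,170,red(px)))
p=r.get_image("side"); save(p,"s12.png"); q=r.get_image("scene")
cv2.imwrite("pics/c12.png",np.hstack([cv2.resize(px[100:280,220:420],(400,360)),cv2.resize(q["pixels"][130:310,200:400],(400,360))]))
E
```

```text
clock: 36.3
eef_pos: [474.8, 310.3, 121.4]
tcp_rot: [0.772, 0.636, -0.0, 0.0]
force: [0.6, -0.2, -0.1]
finger_gap: 0.469
finger_force: 0.0
clock: 36.8
eef_pos: [474.5, 310.0, 252.8]
tcp_rot: [0.772, 0.636, -0.0, 0.0]
force: [-0.1, 0.8, 0.3]
finger_gap: 0.504
finger_force: 0.0
clock: 37.3
eef_pos: [474.3, 310.2, 320.4]
tcp_rot: [0.772, 0.636, -0.001, 0.0]
force: [0.1, 0.9, -1.2]
finger_gap: 0.5
finger_force: 0.0
37.35 [474.3 310.2 320.4] [ 0.8  0.6 -0.   0. ] [-0.  -0.5  0.7]
[[  1.    0.2   0.  489.9]
 [ -0.2   0.9   0.3 383.1]
 [ -0.   -0.3   1.  522.3]] 295.7510088529343
(433, array([475.6, 310.1,  44.8,  15.2,  79. ]))
```

View pics/c12.png

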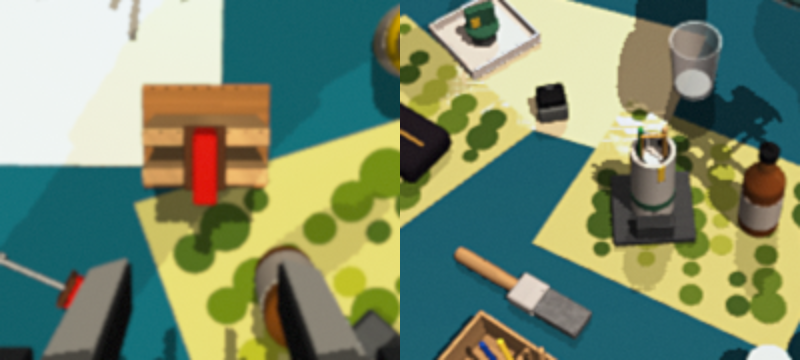

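The hook hangs in the middle of the rest (205,165). The stopper stands in the tray (480,25) and the rack is up (655,140).

```bash
python3 -c "
from plant import r
print(r.sign_off())"
```

```text
the job is handed in; nothing more can be done
None
```

I've handed the job in at about 37 s: the stopper stands upright in the tray, the rack is fully up, the hook is back in the middle of its rest, and the canister looked seated, though a brief 13–14 N pull at the rack's stop may have lifted it up to about 1 mm.

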